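Hold a goggle lens seated in the lens press

TASK

Free the ram of the lens press by flipping its cam lever, which stands upright on the press's left cheek, over sideways, away from the head, until it lies about level. Then take the long hand lever by its black grip, bring it down until the rubber pad bears on the eyepiece in the nest and the sprung foot above the pad is pushed half-way (6 of its 12 mm) up into its sleeve, and keep it there so the clamp band can be tightened: finish while still holding the grip down. Never push the foot all the way in, or the glass cracks, and leave the other things on the bench as they lie.

Things in the scene. Friction and masses are not known exactly. Their poses are not given: they have to be found in the camera images.
- press: Bench lens press of dark cast iron, fixed. Origin on the bench under the ram's vertical axis; x from the press's front to its back column, y to its left cheek, z up. In its frame (mm): foot plate x -70..130, y +-65, 24 high; column at x 65..115; head x -35..115, y +-32, z 150..250; the ram's top stands 11 above the head at x, y 0, +-11.
- cam (a joint): Cam lever's angle (rad) about the press's x direction through cam_pivot. 0: straight up, ram locked (starts at 0 to 0.2). It flips outward to the press's +y: 1.57 is level, pointing away from the head; stop at 1.65. The lock plunger leaves the ram at about 1.15; the lever counts as over from 1.3. Stays where it is left; about 2 N at its tip moves it.
- cam_pivot (a point): Axis of the cam lever; at x 0, y +63, z +205 mm in the press's frame. The point's axes are the press's. The small fork round it reaches from the cheek to 8 mm beyond the axis, 26 mm wide, 20 mm high.
- cam_tip (a point): Free end of the cam lever, 94 mm from its axis. The lever is a flat steel bar 14 mm wide (along the press's x) and 7 mm thick, its last 32 mm a dark tab 22 x 10 mm. The point's z axis points along the lever, outward from the axis.
- handle (a joint): Hand lever's angle (rad) about the press's y direction through handle_hub. 0: rest, pointing to the press's -x and 0.44 rad above level; grows as the grip comes down; stop 1.1. Ram goes down 30 mm per rad; blocked (0.1 rad of play) while locked; springs back if let go. Pad meets lens at 0.50, foot half in at 0.70, fully in at 0.90. Push down on grip: 5 N off rest, 7 N at 0.50, 12 N at 0.70.
- handle_hub (a point): Axis of the hand lever; at x +41, y -46, z +200 mm in the press's frame. The point's axes are the press's.
- grip: Black round plastic grip on the end of the hand lever, 27 mm across (32 at its outer end), 100 mm long. Origin at its middle, 190 mm from the lever's axis; its x axis runs along the lever towards the hub, and it can turn stiffly about it. At rest its middle is 131 mm before the ram's axis and 281 mm above the bench; with the foot half in 143 mm before it and 151 mm high.
- foot (a joint): How far the sprung foot is pushed up into the sleeve at the ram's lower end (m): 0 hanging free, 0.006 half-way (a dark ring on the foot's rod reaches the sleeve's rim), 0.012 all the way in. Spring 5 N per mm, so half-way presses the lens with 30 N.
- pad: Black rubber pad under the sprung foot, 36 mm across, 8 mm thick. Origin at the middle of its underside, 83 mm above the bench at rest, 15 mm above the lens.
- nest (a point): Middle of the floor of the steel nest on the press's foot, 32 mm above the bench, with a rim 6 mm high and 56 mm inside.
- eyepiece: Goggle eyepiece standing loose in the nest: brown leather base 52 mm across, brass barrel and bezel, dark glass lens on top, 36 mm high. Origin at the centre of its underside, z up.
- spare_right: Bystander: empty eyepiece, 52 mm across, 36 mm high, on the bench to the right of the press. Origin under its centre.
- driver: Bystander: small screwdriver, 160 mm long, lying to the left of the press. Origin at its middle.
- spare_left: Bystander: empty eyepiece, 52 mm across, 36 mm high, on the dark leather mat to the left. Origin under its centre.
- lens_large: Bystander: loose glass lens, 72 mm across, 10 mm thick, on the mat. Origin under its centre.
- lens_small: Bystander: loose glass lens, 50 mm across, 8 mm thick, on the mat. Origin under its centre.
- bezel: Bystander: brass ring, 54 mm across, 9 mm high, on the mat. Origin under its centre.
- screw_jar: Bystander: glass jar with steel cap, 54 mm across, 65 mm high, to the right. Origin under its centre.
- polish_tin: Bystander: flat metal tin, 72 mm across, 38 mm high, to the right. Origin under its centre.

How it is judged:
By the outcome, as a careful person would: the job done as asked, in the order asked, and still so for the second after the job is handed in, while the arm keeps its last pose, push and grip.
It also fails if it takes over 58 s, if anything falls off the work surface, if the arm or the gripper's body presses on something with over 40 N, if the wrist force passes 120 N, or if a joint passes its speed limit or range.

ROBOT

A 7-joint arm with a two-finger parallel gripper is mounted at the origin on the work surface. World frame = base frame: x ahead of the robot, y to its left, z up, the work surface at z = 0. Lengths are in m, angles in rad, forces in N, time in s.
With the tool pointing down it reaches from about 0.425 to 0.875 m from the base axis. Payload 4.7 kg.
Tool frame: the origin (TCP) lies midway between the tips of the shut fingers; the grasp point (between the pads) lies 19 mm behind it (ctrl.grip_depth is the distance from the TCP to the grasp point, in m); z points along the fingers, y is the direction in which the jaws open and shut (so a half turn about z gives the same grasp; the last joint's range is limited). The gripper opens to 87 mm and grips with 3 to 60 N. Pads are 19 mm wide; open, the fingers measure 117 mm over their backs; the gripper's body (75 mm by 190 mm) begins 51 mm behind the grasp point.
Start: joints at [1.198, 0.321, -0.07, 1.45, 0.023, 1.371, -0.057], TCP at [0.245, -0.602, 0.188] pointing down, gripper open.
Joint ranges: [-2.86, 2.86], [-0.3, 2.09], [-1.38, 1.24], [0.06, 2.45], [-1.56, 4.7], [0.09, 2.05], [-2.69, 2.69]. Speed limits (rad/s): [2.57, 2.57, 3.14, 3.14, 3.14, 3.14, 3.14].

INTERFACE

Orientations are given as a rotation vector (axis times angle).
In Python, from bench import ctrl gives the robot as it stands. The module is installed in compiled form; this text tells all that it offers.
- The arm moves only by the shell command python3 -m inch 'ROWS' [FORCE]. ROWS is JSON, a list of rows, each a list of 5 numbers: the opening, from -1 (shut) to 1 (fully open), so that 0 is half open, then the shift along the tool's x, y, z in mm, then the turn about the tool's z in rad. In form: [[fingers, tx, ty, tz, twist], ...]. A call has 1 to 5 rows; each row shifts and turns the pose as measured when the row begins, along the tool's axes as they then stand; what a row does not reach is not made up. A row lasts 1/8 s, in which the tool goes at most 62.5 mm and 10.7 degrees, less where a joint would pass 70% of its speed; a pose out of reach is approached as far as the arm can. A call is refused whole if a number of a shift passes 62.5 or a number of a turn 0.188, either way. A call with a gripper value outside its range is refused whole. The fingers move at their own pace and stop on an object; FORCE is the grip in N (left out, the last holds). Time passes only in rows, so rows that do not move let the fingers close. It gives the time, the measured TCP pose, the force and the opening at its end, in the units of the state.
- ctrl.get_state(): the state, without advancing time (a new reading comes with each control period).
- ctrl.get_image(name): name is "scene" or "top"; returns a dict with "color" (420x560x3 uint8, red, green, blue), "range_z" (420x560 float32, m along the optical axis (not along the pixel's ray), 0 where there is no reading), "K" (3x3 intrinsics, pixels), "R" (3x3) and "t" (3): a world point X has camera coordinates R X + t. Camera axes: x right, y down, z forward; pixel columns grow to the right and rows downward; lengths in m; the calibration is good to about 2 mm. A picture is of the moment at which its call begins.
- ctrl.close_job(): hands the job in, once; it reports no verdict.
The state is a dict: "time": time; "joint_positions": joint angles; "qd": joint speeds; "joint_torque": joint torques, N m; "position": TCP position; "tool_rot": TCP orientation; "ft_force": force on the tool from outside, world axes, zero at the start; "torque": the same for the moment, N m; "grip_width": opening from 0.0 (shut) to 1.0 (fully open).
Only numpy, scipy, OpenCV 4.12 (cv2) and the standard library are available. Lean on these libraries where they do the work, as an engineer would, in place of code of your own. Each camera call takes 0.05 s, during which the arm holds its last target. There are 200 camera calls.

## Working session

There is one attempt and no reset: what is moved stays moved. The work goes in short steps, Python scripts to look and compute and a shell command to move; the robot and the scene stay as the last step left them, time stands still between calls to the robot, and variables do not carry over. Pictures are saved under pics/ and viewed, about 8 in all and at most 12, crops included, and the job is handed in when it is done.

```bash
mkdir -p pics; cat > h.py <<'E'
import numpy as np, cv2
from bench import ctrl
def snap(n,f):
    im=ctrl.get_image(n); cv2.imwrite(f'pics/{f}.png',im['color'][:,:,::-1]); np.savez(f'pics/{f}.npz',**im); return im
def cloud(im):
    z=im['range_z']; v,u=np.mgrid[:z.shape[0],:z.shape[1]]; K=im['K']
    c=np.stack([(u-K[0,2])/K[0,0]*z,(v-K[1,2])/K[1,1]*z,z],-1)
    P=(c-im['t'])@im['R']; P[z==0]=np.nan; return P
E
python3 - <<'E'
from h import *
for n in('scene','top'):
    im=snap(n,n+'0'); print(n,im['K'].tolist(),(-im['R'].T@im['t']).round(3),im['R'].round(2).tolist())
s=ctrl.get_state(); print(s)
a=cv2.imread('pics/scene0.png');b=cv2.imread('pics/top0.png')
E
```

```text
scene [[404.5005842457357, 0.0, 277.17699226801807], [0.0, 404.5005842457357, 208.99199653793139], [0.0, 0.0, 1.0]] [ 1.193 -0.676  0.96 ] [[0.73, 0.68, 0.02], [0.44, -0.45, -0.77], [-0.52, 0.57, -0.63]]
top [[478.773526016832, 0.0, 274.7424129563646], [0.0, 478.773526016832, 204.86782922144275], [0.0, 0.0, 1.0]] [0.32  0.031 1.386] [[-0.06, -1.0, -0.0], [-0.97, 0.06, -0.22], [0.22, -0.01, -0.98]]
{'time': 0.1, 'joint_positions': array([ 1.19811765,  0.32176117, -0.07004998,  1.45152272,  0.02259222,
        1.37076836, -0.05688074]), 'qd': array([ 0.00165088, -0.00197886, -0.00124508, -0.00330567,  0.00168194,
       -0.00017243,  0.00083574]), 'joint_torque': array([ 8.43715443e-04, -4.92568624e+01, -4.05492447e-01, -3.13397563e+01,
       -6.42281352e-02,  3.96032492e-02,  3.55069267e-05]), 'position': array([ 0.24492107, -0.60152145,  0.18737785]), 'tool_rot': array([-3.08143330e+00, -6.03477236e-01,  6.47671043e-04]), 'ft_force': array([ 0.12705718,  0.51572662, -0.44879614]), 'torque': array([ 0.00074517, -0.00198955, -0.00971291]), 'grip_width': 1.0018854914832527}
```

View pics/scene0.png

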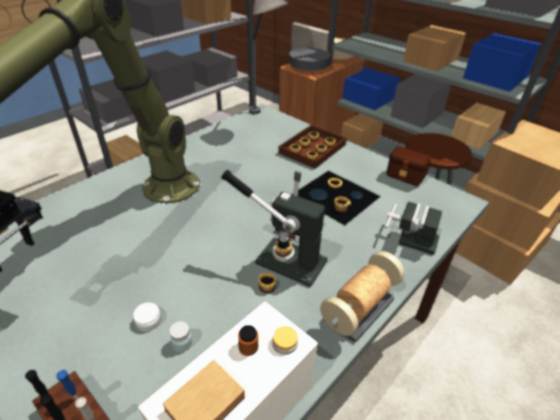

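View pics/top0.png

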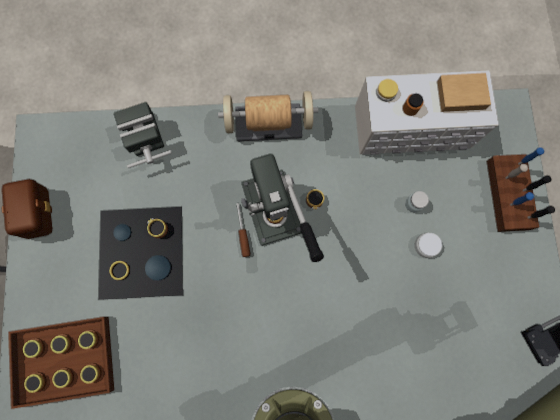

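The scene view shows the press at about (297,235), its black grip at (237,185) and the cam tab at (297,177). The top view shows the head at (270,185), the grip at (312,243), the cam at (252,207), the driver at (243,235) and the spare eyepiece at (315,197). Next I'll measure them.

```bash
python3 - <<'E'
from h import *
im=dict(np.load('pics/top0.npz')); P=cloud(im)
near=np.zeros(P.shape[:2],bool); near[140:270,215:335]=1
m=near&(abs(P[...,2]-.25)<.006)
n,l,st,_=cv2.connectedComponentsWithStats(m.astype(np.uint8)); k=1+st[1:,4].argmax()
H=P[l==k]; r=cv2.minAreaRect((H[:,:2]*1000).astype(np.float32)); print('head',r,len(H),np.median(H[:,2]))
box=cv2.boxPoints(r); print(box)
c=near&(P[...,2]>.257)
for nm,i in(('top',im),('scene',dict(np.load('pics/scene0.npz')))):
    Q=cloud(i); q=Q.reshape(-1,3); col=i['color'].reshape(-1,3).astype(int)
    ok=(q[:,0]>.3)&(q[:,0]<.75)&(abs(q[:,1])<.2)&(q[:,2]>.256)
    mm=ok.reshape(Q.shape[:2]).astype(np.uint8); n,l,st,_=cv2.connectedComponentsWithStats(mm)
    for k in range(1,n):
        if st[k,4]>5:
            p=Q[l==k]; print(nm,st[k],'mean',p.mean(0).round(3),'min',p.min(0).round(3),'max',p.max(0).round(3))
E
```

```text
head ((632.4909057617188, 27.695846557617188), (143.15725708007812, 63.10366439819336), 13.91385269165039) 1251 0.24978623434956249
[[555.4255    41.1099  ]
 [570.59955  -20.142195]
 [709.55634   14.281792]
 [694.38226   75.53389 ]]
top [269 191  11  11  86] mean [0.591 0.017 0.261] min [0.579 0.006 0.257] max [0.605 0.029 0.265]
top [241 198   8  11  56] mean [0.571 0.088 0.291] min [0.563 0.081 0.26 ] max [0.584 0.096 0.304]
top [299 213  25  49 520] mean [ 0.475 -0.059  0.292] min [ 0.426 -0.085  0.257] max [ 0.547 -0.039  0.319]
scene [221 169  39  31 371] mean [ 0.484 -0.064  0.286] min [ 0.43  -0.085  0.256] max [ 0.545 -0.041  0.316]
scene [294 170   8  15  89] mean [0.574 0.086 0.282] min [0.561 0.08  0.256] max [0.584 0.097 0.301]
scene [281 192  10   7  45] mean [0.593 0.017 0.261] min [0.58  0.006 0.257] max [0.603 0.029 0.263]
```

```bash
cat >> h.py <<'E'
from scipy.spatial.transform import Rotation as Ro
O=np.array([.591,.017,0]); yaw=np.radians(13.9)
B=Ro.from_euler('z',yaw).as_matrix()
def where(*targets):
    s=ctrl.get_state(); R=Ro.from_rotvec(s['tool_rot']).as_matrix()
    tw=np.arctan2(R[1,0],R[0,0])-yaw
    print('t',round(s['time'],2),'press mm',((s['position']-O)@B*1000).round(1),'twist needed',tw.round(3),'tilt',R[:,2].round(3),'F press',(s['ft_force']@B).round(1),'grip',round(s['grip_width'],3),'q',s['joint_positions'].round(2))
    for t in targets: print(t,'tool shift',((B@(np.array(t)/1000)+O-s['position'])@R*1000).round(1))
E
python3 -c "
from h import *
where((0,20,370))"
python3 -m inch '[[-1,0,0,-60,0],[-1,0,0,-60,0],[-1,0,0,-60,0.145],[-1,0,0,0,0],[-1,0,0,0,0]]'
python3 -c "
from h import *
where((0,20,370))"
```

```text
t 0.1 press mm [-484.5 -517.3  187.4] twist needed 0.144 tilt [-0.001  0.002 -1.   ] F press [ 0.2  0.5 -0.4] grip 1.002 q [ 1.2   0.32 -0.07  1.45  0.02  1.37 -0.06]
(0, 20, 370) tool shift [ 556.7 -462.4 -181.9]
time: 0.72
position: [0.2442, -0.6002, 0.3672]
tool_rot: [-3.109, -0.371, 0.005]
ft_force: [0.0, 0.1, -1.3]
grip_width: 0.52
t 0.72 press mm [-484.9 -515.8  367.2] twist needed -0.005 tilt [-0.005  0.01  -1.   ] F press [ 0.   0.1 -1.3] grip 0.52 q [ 1.17  0.32 -0.04  1.11  0.01  1.73 -0.2 ]
(0, 20, 370) tool shift [ 482.1 -538.3    2.2]
```

```bash
python3 -m inch '[[-1,44,-49,0,0],[-1,44,-49,0,0],[-1,44,-49,0,0],[-1,44,-49,0,0],[-1,44,-49,0,0]]'
python3 -c "
from h import *
where((0,20,370))"
```

```text
time: 1.35
position: [0.39, -0.3222, 0.3582]
tool_rot: [-3.096, -0.355, 0.023]
ft_force: [0.8, -0.5, 0.3]
grip_width: 0.019
t 1.35 press mm [-276.6 -281.   358.2] twist needed -0.014 tilt [-0.017  0.023 -1.   ] F press [ 0.7 -0.7  0.3] grip 0.019 q [ 0.89  0.02 -0.25  1.47 -0.    1.68 -0.7 ]
(0, 20, 370) tool shift [ 272.2 -305.1   -6.9]
```

```bash
python3 -m inch '[[-1,44,-50,-8,0],[-1,44,-50,-3,0],[-1,44,-50,-3,0],[-1,44,-50,-3,0],[-1,44,-50,-3,0]]'
python3 -c "
from h import *
where((0,20,370))"
```

```text
time: 1.98
position: [0.5336, -0.0459, 0.3722]
tool_rot: [-3.091, -0.355, 0.042]
ft_force: [1.0, -1.0, 0.9]
grip_width: 0.008
t 1.98 press mm [-70.8 -47.3 372.2] twist needed -0.013 tilt [-0.03   0.027 -0.999] F press [ 0.7 -1.2  0.9] grip 0.008 q [ 0.55  0.11 -0.55  1.36  0.03  1.72 -1.34]
(0, 20, 370) tool shift [ 70.  -68.2   2.8]
```

```bash
python3 -m inch '[[-1,20,-22,0,0],[-1,20,-22,0,0],[-1,0,0,0,0]]'
python3 -c "
from h import *
where((0,35,370),(0,35,280))"
```

```text
time: 2.35
position: [0.5618, 0.0148, 0.3669]
tool_rot: [-3.084, -0.375, 0.056]
ft_force: [0.1, -0.1, -0.5]
grip_width: 0.011
t 2.35 press mm [-28.8   4.9 366.9] twist needed -0.0 tilt [-0.04   0.03  -0.999] F press [ 0.1 -0.2 -0.5] grip 0.011 q [ 0.45  0.19 -0.61  1.3   0.07  1.73 -1.46]
(0, 35, 370) tool shift [ 28.7 -30.2  -2.8]
(0, 35, 280) tool shift [ 31.6 -26.8  87.1]
```

```bash
python3 -m inch '[[-1,20,-20,0,0],[-1,10,-8,0,0],[-1,0,0,40,0],[-1,0,0,30,0],[-1,0,0,0,0]]'
python3 -c "
from h import *
where((0,35,280),(0,48,280))
im=snap('scene','s1'); c=im['color'][100:300,180:380,::-1]; cv2.imwrite('pics/s1c.png',cv2.resize(c,None,fx=3,fy=3))"
```

```text
time: 2.98
position: [0.5798, 0.0451, 0.291]
tool_rot: [-3.089, -0.366, 0.069]
ft_force: [-1.4, -0.3, 1.0]
grip_width: 0.009
t 2.98 press mm [ -4.2  30.  291. ] twist needed -0.006 tilt [-0.048  0.025 -0.999] F press [-1.4  0.   1. ] grip 0.009 q [ 0.41  0.24 -0.62  1.4   0.1   1.59 -1.54]
(0, 35, 280) tool shift [ 4.6 -4.7 11. ]
(0, 48, 280) tool shift [  4.5 -17.6  11.5]
```

View pics/s1c.png

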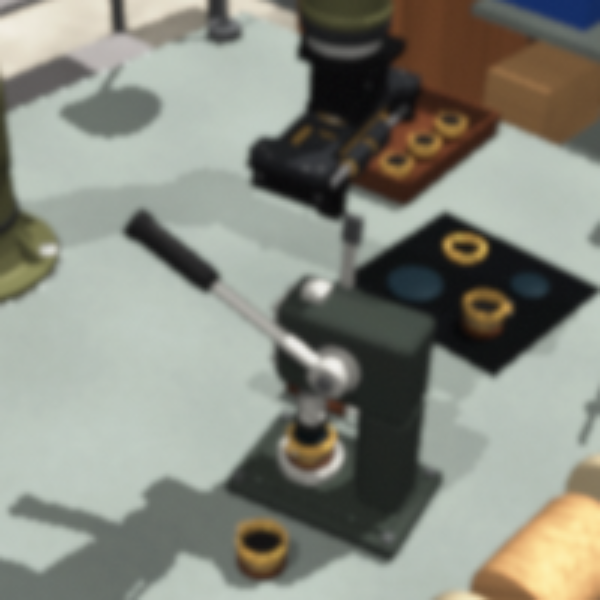

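The crop shows the gripper above the head, with its fingertips near (333,212), the cam tab at (353,230) and the ram top at (318,290). I'll check the projected TCP against this picture.

```bash
python3 -c "
from h import *
im=dict(np.load('pics/s1.npz'))
for p in ((-4.2,30,291),(0,0,261),(0,72,299)):
    c=im['R']@(B@(np.array(p)/1000)+O)+im['t']; u=im['K']@c/c[2]; print(p,((u[:2]-[180,100])*3).round(0))
Q=cloud(im); q=(Q-O)@B*1000
m=(abs(q[...,0])<60)&(q[...,1]>-90)&(q[...,1]<130)&(q[...,2]>270)&(q[...,2]<330)
v,u=np.nonzero(m)
for a in range(0,len(v),max(1,len(v)//40)): print((u[a]-180)*3,(v[a]-100)*3,q[v[a],u[a]].round(0))
"
```

```text
(-4.2, 30, 291) [328. 241.]
(0, 0, 261) [316. 284.]
(0, 72, 299) [352. 214.]
342 207 [  6.  36. 330.]
321 210 [ -9.  22. 329.]
345 210 [  9.  36. 328.]
351 210 [ -6.  80. 297.]
324 213 [ -5.  20. 329.]
330 213 [  0.  22. 329.]
345 213 [ -8.  72. 298.]
351 213 [ -3.  75. 298.]
357 213 [  4.  74. 300.]
327 216 [ -2.  21. 326.]
333 216 [  4.  21. 328.]
339 216 [  9.  23. 328.]
348 216 [ -6.  74. 294.]
354 216 [  2.  72. 297.]
360 216 [  7.  74. 298.]
336 219 [  8.  20. 327.]
348 219 [ -4.  70. 293.]
354 219 [  2.  73. 294.]
360 219 [  9.  72. 296.]
342 222 [-10.  71. 287.]
348 222 [ -3.  70. 290.]
354 222 [  1.  74. 289.]
360 222 [  9.  72. 293.]
342 225 [-10.  71. 283.]
348 225 [ -4.  72. 285.]
354 225 [  3.  71. 288.]
360 225 [  9.  71. 290.]
342 228 [ -8.  68. 282.]
348 228 [ -4.  72. 281.]
354 228 [  2.  73. 283.]
360 228 [ 10.  70. 288.]
345 231 [ -5.  68. 280.]
351 231 [ -0.  71. 279.]
357 231 [  7.  71. 282.]
342 234 [ -9.  70. 273.]
348 234 [ -4.  72. 274.]
354 234 [  4.  70. 278.]
360 234 [  9.  73. 278.]
345 237 [ -5.  70. 271.]
351 237 [  1.  70. 274.]
357 237 [  8.  68. 277.]
351 240 [  2.  69. 271.]
357 240 [  9.  67. 275.]
```

```bash
python3 -c "
from h import *
where()
im=snap('scene','s2'); a=cv2.resize(im['color'][140:200,260:320,::-1],None,fx=7,fy=7,interpolation=cv2.INTER_NEAREST)
z=im['range_z'][140:200,260:320]; print((z[::4,::4]*100).round(0).astype(int))
where(); tp=snap('top','t2'); b=cv2.resize(tp['color'][160:260,210:310,::-1],(420,420))
for i,p in ((im,(-4.2,30,291)),(tp,(-4.2,30,291))):
    c=i['R']@(B@(np.array(p)/1000)+O)+i['t']; print((i['K']@c/c[2])[:2])
cv2.imwrite('pics/s2c.png',np.hstack([cv2.resize(a,(380,380)),cv2.resize(b,(380,380))]))"
```

```text
t 3.02 press mm [ -3.3  29.8 292.6] twist needed -0.006 tilt [-0.045  0.025 -0.999] F press [ 0.8 -0.6  0.6] grip 0.005 q [ 0.41  0.24 -0.62  1.39  0.1   1.59 -1.54]
[[191 191 191 192 191 104 105 104 104 104 104 107 107 191 190]
 [188 188 102 102 103 105 106 106 105 103 106 106 107 187 188]
 [185 100 101 101 101 101 105 105 101 104 105 105 108 184 182]
 [182 101 100 100 100 100 100 100 100 104 104 182 177 177 177]
 [180 103 101 101 100  99  99  99 100 104 105 174 177 176 177]
 [177 104 103 102 102 100  99  99 102 111 177 174 173 172 171]
 [175 175 175 175 102 102 101 101 110 112 176 176 174 173 172]
 [172 172 172 173 173 173 102 101 111 173 173 173 173 173 174]
 [170 170 170 170 170 170 170 171 112 118 118 171 170 171 171]
 [168 167 168 168 168 167 168 168 169 119 118 168 169 168 168]
 [165 165 165 166 165 166 166 166 166 119 119 167 166 165 166]
 [163 164 163 163 163 163 165 164 164 120 164 164 163 163 163]
 [162 161 161 161 161 161 162 162 162 120 161 162 161 162 161]
 [159 159 159 159 160 159 116 160 159 122 159 159 160 157 158]
 [157 157 158 157 118 116 115 115 117 117 157 157 158 156 155]]
t 3.08 press mm [ -2.5  30.1 293.9] twist needed -0.006 tilt [-0.043  0.025 -0.999] F press [ 0.2  0.6 -0.7] grip 0.003 q [ 0.41  0.24 -0.62  1.39  0.1   1.59 -1.54]
[289.35120234 180.40205469]
[262.56329778 198.66281263]
```

View pics/s2c.png

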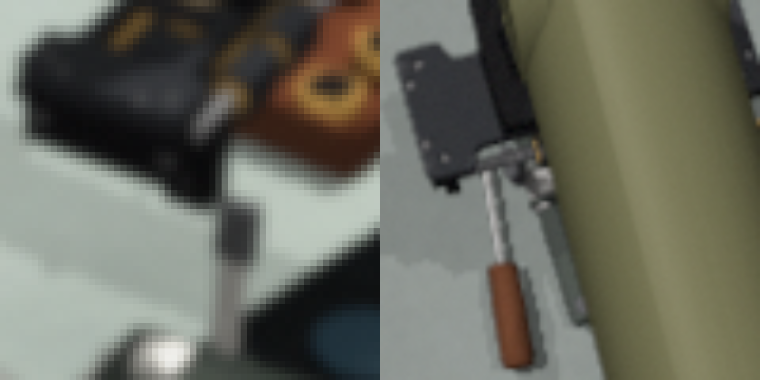

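```bash
python3 -c "
from h import *
for f in('scene0','top0'):
    i=dict(np.load(f'pics/{f}.npz')); X=np.array([.245,-.602,.188]); c=i['R']@X+i['t']; print(f,'tcp px',(i['K']@c/c[2])[:2].round(1))
    q=cloud(i); m=(np.hypot(q[...,0]-.245,q[...,1]+.602)<.12)&(q[...,2]>.08)&(q[...,2]<.35); p=q[m]; v,u=np.nonzero(m)
    o=p[:,2].argsort()[:200:12]; print(len(p)); print(np.c_[u[o],v[o],(p[o]*1000).round()])
i=dict(np.load('pics/s2.npz')); q=(cloud(i)-O)@B*1000
m=(abs(q[...,0])<120)&(abs(q[...,1]-30)<150)&(q[...,2]>315)&(q[...,2]<440)
p=q[m]; 
for z in range(315,440,10):
    s=p[(p[:,2]>=z)&(p[:,2]<z+10)]
    if len(s): print(z,len(s),s.min(0).round(),s.max(0).round())
"
```

```text
scene0 tcp px [ 19.3 265.5]
1134
[[  31.  245.  236. -557.  223.]
 [  32.  245.  241. -556.  226.]
 [  29.  243.  232. -559.  228.]
 [  26.  241.  223. -561.  231.]
 [   0.  266.  272. -638.  235.]
 [  25.  239.  225. -561.  239.]
 [  26.  238.  228. -559.  244.]
 [  29.  237.  236. -553.  248.]
 [  28.  236.  236. -554.  252.]
 [  27.  236.  241. -556.  257.]
 [  29.  233.  239. -549.  261.]
 [  20.  231.  220. -562.  264.]
 [  26.  231.  236. -553.  269.]
 [  23.  229.  226. -555.  270.]
 [  27.  229.  238. -549.  274.]
 [  27.  227.  236. -547.  278.]
 [  26.  225.  234. -547.  283.]]
top0 tcp px [537.2 327.7]
1191
[[ 523.  337.  233. -513.  290.]
 [ 530.  348.  210. -523.  294.]
 [ 521.  333.  243. -507.  296.]
 [ 523.  330.  249. -512.  297.]
 [ 533.  353.  200. -525.  298.]
 [ 523.  334.  241. -509.  300.]
 [ 534.  324.  260. -536.  302.]
 [ 523.  331.  247. -508.  305.]
 [ 545.  322.  263. -559.  306.]
 [ 552.  322.  263. -574.  307.]
 [ 552.  321.  265. -574.  307.]
 [ 556.  317.  273. -584.  308.]
 [ 546.  325.  257. -558.  309.]
 [ 557.  318.  271. -584.  310.]
 [ 555.  318.  271. -580.  311.]
 [ 538.  326.  256. -539.  312.]
 [ 558.  318.  271. -585.  313.]]
325 21 [-12.  18. 327.] [ 11.  36. 335.]
335 17 [  1.  18. 335.] [ 11.  39. 345.]
345 14 [  4.  16. 346.] [ 10.  39. 354.]
355 17 [  5.  14. 356.] [ 11.  44. 364.]
365 10 [  9.  12. 366.] [ 12.  34. 373.]
385 9 [-26. -60. 393.] [ 38. -52. 395.]
395 122 [-36. -62. 395.] [ 40. 113. 405.]
405 177 [-35. -64. 405.] [ 40. 110. 415.]
415 281 [-34. -68. 415.] [ 41. 116. 425.]
425 237 [-34. -72. 425.] [ 41. 118. 435.]
435 316 [-34. -71. 435.] [ 41. 113. 440.]
```

The view and the range data disagree with the reported pose. The fingertips are at z ≈ 327 mm while the TCP reads 293 mm, and the start picture shows the same +35 mm (223 against 188). The heights of the press features match the task data, so I'll treat the reported TCP as 34 mm too far along tool z and correct for it. I'll check this as I descend.

```bash
sed -i "s/s=ctrl.get_state(); R=\(.*\)$/s=ctrl.get_state(); R=\1; s['position']=s['position']-R[:,2]*.034/" h.py
python3 -m inch '[[-1,4,-4,15,0],[-1,0,0,15,0],[-1,0,0,10,0],[-1,0,0,0,0]]'
cat >> h.py <<'E'
def tips(f):
    i=snap('scene',f); q=(cloud(i)-O)@B*1000
    s=ctrl.get_state(); R=Ro.from_rotvec(s['tool_rot']).as_matrix(); t=(s['position']-R[:,2]*.034-O)@B*1000
    m=(abs(q[...,0]-t[0])<20)&(abs(q[...,1]-t[1])<25)&(q[...,2]>t[2]-25)&(q[...,2]<t[2]+60)
    m=m&(q[...,2]>264); p=q[m]
    for z in np.arange(t[2]-25,t[2]+60,5):
        k=p[(p[:,2]>=z)&(p[:,2]<z+5)]
        if len(k): print(round(z),len(k),k.min(0).round(),k.max(0).round())
E
python3 -c "
from h import *
where((0,48,280)); tips('s3')"
```

```text
time: 3.62
position: [0.5843, 0.0525, 0.2539]
tool_rot: [-3.089, -0.367, 0.054]
ft_force: [0.1, 0.2, -0.4]
grip_width: 0.008
t 3.62 press mm [  3.   34.9 287.9] twist needed -0.006 tilt [-0.038  0.026 -0.999] F press [ 0.2  0.2 -0.4] grip 0.008 q [ 0.4   0.25 -0.63  1.46  0.11  1.51 -1.55]
(0, 48, 280) tool shift [ -2.9 -12.8   8.4]
283 3 [  1.  30. 286.] [ 12.  41. 288.]
288 9 [ -7.  25. 289.] [ 15.  41. 293.]
293 7 [  6.  27. 294.] [ 15.  42. 297.]
298 6 [  9.  26. 299.] [ 15.  41. 303.]
303 7 [  8.  24. 304.] [ 15.  39. 307.]
308 10 [  8.  25. 309.] [ 16.  45. 313.]
313 6 [  9.  25. 315.] [ 15.  45. 318.]
318 8 [ 10.  23. 319.] [ 16.  36. 323.]
323 6 [ 13.  23. 324.] [ 16.  41. 327.]
328 3 [ 15.  25. 329.] [ 15.  37. 329.]
```

```bash
python3 -m inch '[[-1,-2,-4,8,0],[-1,0,-10,0,0],[-1,0,-12,0,0],[-1,0,-12,2,0],[-1,0,-12,2,0]]'
python3 -c "
from h import *
where((0,80,273),(0,104,255))"
```

```text
time: 4.3
position: [0.5704, 0.1023, 0.2445]
tool_rot: [-3.092, -0.364, 0.05]
ft_force: [1.0, -1.4, 0.1]
grip_width: 0.001
t 4.3 press mm [  1.5  86.7 278.5] twist needed -0.008 tilt [-0.035  0.024 -0.999] F press [ 0.6 -1.6  0.1] grip 0.001 q [ 0.35  0.23 -0.65  1.5   0.11  1.49 -1.64]
(0, 80, 273) tool shift [-1.3  6.9  5.3]
(0, 104, 255) tool shift [ -1.  -16.5  24.1]
```

```bash
python3 -m inch '[[-1,0,-9,12,0],[-1,0,-9,12,0],[-1,0,-7,14,0],[-1,0,-4,12,0],[-1,0,0,0,0]]'
python3 -c "
from h import *
where((0,116,237),(0,122,213))"
```

```text
time: 4.92
position: [0.5608, 0.1376, 0.1924]
tool_rot: [-3.089, -0.37, 0.048]
ft_force: [-0.6, 0.1, 0.1]
grip_width: 0.001
t 4.92 press mm [  0.5 123.2 226.3] twist needed -0.004 tilt [-0.034  0.027 -0.999] F press [-0.5  0.2  0.1] grip 0.001 q [ 0.31  0.25 -0.67  1.59  0.12  1.38 -1.71]
(0, 116, 237) tool shift [ -0.8   6.8 -10.9]
(0, 122, 213) tool shift [-0.2  1.6 13.3]
```

```bash
python3 -m inch '[[-1,0,0,9,0],[-1,0,0,6,0],[-1,0,0,0,0],[-1,0,4,-50,0],[-1,0,0,-62,0]]'
python3 -m inch '[[-1,0,0,-10,0],[-1,0,0,0,0]]'
python3 -c "
from h import *
where()
i=snap('scene','s4'); q=(cloud(i)-O)@B*1000
m=(abs(q[...,0])<14)&(q[...,1]>75)&(q[...,1]<165)&(q[...,2]>180)&(q[...,2]<290)
print(m.sum(),[p.round() for p in q[m][::6]])
cv2.imwrite('pics/s4c.png',cv2.resize(i['color'][100:300,180:380,::-1],None,fx=3,fy=3))"
```

```text
time: 5.55
position: [0.562, 0.1282, 0.2846]
tool_rot: [-3.09, -0.367, 0.068]
ft_force: [0.3, 0.3, 0.5]
grip_width: 0.01
time: 5.8
position: [0.5647, 0.1275, 0.2991]
tool_rot: [-3.091, -0.364, 0.056]
ft_force: [-0.4, 0.1, -1.1]
grip_width: 0.001
t 5.8 press mm [  2.1 112.4 333. ] twist needed -0.007 tilt [-0.039  0.025 -0.999] F press [-0.4  0.2 -1.1] grip 0.001 q [ 0.31  0.22 -0.67  1.4   0.1   1.59 -1.68]
85 [array([ -7., 147., 212.]), array([ -2., 145., 212.]), array([ -7., 141., 208.]), array([  9., 151., 208.]), array([  4., 140., 209.]), array([ -3., 126., 211.]), array([ 10., 143., 206.]), array([  6., 129., 209.]), array([  3., 120., 210.]), array([  1., 111., 211.]), array([ -3., 105., 209.]), array([ -4., 101., 208.]), array([ -4.,  93., 208.]), array([  4.,  91., 209.]), array([  5.,  90., 202.])]
```

View pics/s4c.png

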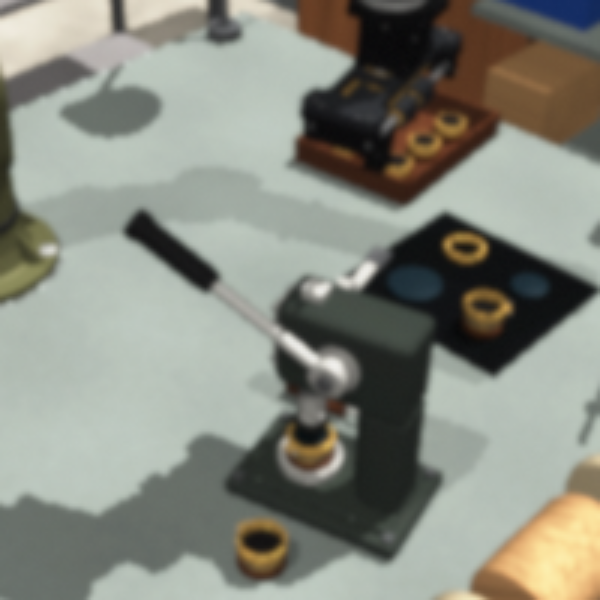

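The cam lever now lies level, with its tab at about (370,258) and its top at z ≈ 210 at both ends. Next is the grip.

```bash
python3 -m inch '[[-1,0,0,-45,0],[0,-30,35,0,0],[1,-33,40,0,0],[1,-33,40,0,0],[1,-33,40,0,0]]'
python3 -m inch '[[1,0,0,0,0],[1,0,0,0,0]]'
python3 -c "
from h import *
where((-131,-46,350),(-131,-46,262))"
```

```text
time: 6.48
position: [0.4721, -0.0559, 0.3341]
tool_rot: [-3.084, -0.379, 0.082]
ft_force: [1.2, -1.2, 1.1]
grip_width: 0.371
time: 6.72
position: [0.4694, -0.0603, 0.3312]
tool_rot: [-3.086, -0.365, 0.09]
ft_force: [-0.2, 0.5, -0.7]
grip_width: 0.608
t 6.72 press mm [-134.8  -47.2  365.1] twist needed -0.006 tilt [-0.061  0.026 -0.998] F press [-0.1  0.6 -0.7] grip 0.608 q [ 0.62 -0.02 -0.52  1.55 -0.03  1.67 -1.24]
(-131, -46, 350) tool shift [ 4.6 -0.6 14.9]
(-131, -46, 262) tool shift [  9.3   2.9 102.7]
```

```bash
python3 -m inch '[[1,4,0,5,0],[1,0,0,5,0],[1,0,0,5,0],[1,0,0,0,0]]'
python3 -m inch '[[1,2,1,25,0],[1,1,1,25,0],[1,2,1,25,0],[1,0,0,0,0]]'
python3 -c "
from h import *
where((-131,-46,262))"
```

```text
time: 7.22
position: [0.4731, -0.055, 0.3131]
tool_rot: [-3.082, -0.376, 0.094]
ft_force: [-0.5, -0.1, -0.4]
grip_width: 0.984
time: 7.72
position: [0.4748, -0.054, 0.2369]
tool_rot: [-3.083, -0.378, 0.09]
ft_force: [0.7, -1.0, 0.8]
grip_width: 1.001
t 7.72 press mm [-128.   -42.4  270.8] twist needed 0.003 tilt [-0.062  0.027 -0.998] F press [ 0.4 -1.1  0.8] grip 1.001 q [ 0.61  0.01 -0.53  1.72 -0.02  1.48 -1.25]
(-131, -46, 262) tool shift [-2.5  4.   8.8]
```

```bash
python3 -m inch '[[1,-2,4,8,0],[0,0,0,0,0],[-0.3,0,0,0,0],[-0.5,0,0,0,0],[-1,0,0,0,0]]' 30
python3 -m inch '[[-1,0,0,0,0],[-1,0,0,0,0],[-1,0,0,0,0]]' 55
python3 -c "
from h import *
where((-131,-46,262))
i=snap('scene','s5')
cv2.imwrite('pics/s5c.png',cv2.resize(i['color'][100:300,180:380,::-1],None,fx=3,fy=3))"
```

```text
time: 8.35
position: [0.4753, -0.0586, 0.2319]
tool_rot: [-3.085, -0.378, 0.082]
ft_force: [-0.9, 0.1, 0.4]
grip_width: 0.632
time: 8.72
position: [0.4754, -0.0585, 0.2322]
tool_rot: [-3.085, -0.378, 0.081]
ft_force: [-0.2, -0.1, 0.9]
grip_width: 0.3
t 8.72 press mm [-128.7  -46.8  266.1] twist needed 0.002 tilt [-0.056  0.026 -0.998] F press [-0.3 -0.   0.9] grip 0.3 q [ 0.61  0.01 -0.53  1.73 -0.02  1.47 -1.24]
(-131, -46, 262) tool shift [-2.1 -0.7  4.2]
```

View pics/s5c.png

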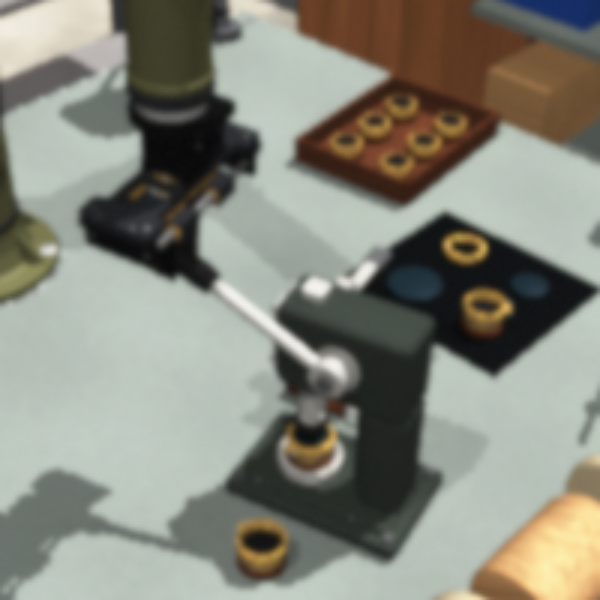

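The grip is held (opening 0.30 ≈ 26 mm) at about (195,265) in the crop. I'll bring it down along the arc.

```bash
python3 -m inch '[[-1,-4,0,10,0],[-1,-4,0,12,0],[-1,-3,0,14,0],[-1,0,0,0,0]]' 55
python3 -c "
from h import *
where((-142.3,-46.8,230.7),(-147.6,-46.8,202.9),(-148.8,-46.8,174.6))"
```

```text
time: 9.28
position: [0.4652, -0.0614, 0.2024]
tool_rot: [-3.09, -0.377, 0.068]
ft_force: [-2.3, 0.8, 7.2]
grip_width: 0.299
t 9.28 press mm [-139.5  -47.   236.3] twist needed 0.001 tilt [-0.047  0.023 -0.999] F press [-2.   1.3  7.2] grip 0.299 q [ 0.62 -0.01 -0.52  1.8  -0.02  1.4  -1.23]
(-142.3, -46.8, 230.7) tool shift [-2.5 -0.   5.7]
(-147.6, -46.8, 202.9) tool shift [-6.7  0.9 33.7]
(-148.8, -46.8, 174.6) tool shift [-6.8  1.8 62. ]
```

```bash
python3 -m inch '[[-1,-3,0,16,0],[-1,-2,0,16,0],[-1,-1,0,16,0],[-1,0,0,12,0],[-1,0,0,0,0]]' 55
python3 -c "
from h import *
where((-148.8,-46.8,174.6),(-147.2,-46.8,155.8),(-143.8,-46.8,137.2))
i=snap('scene','s6'); q=(cloud(i)-O)@B*1000
def lever(q):
    m=(abs(q[...,1]+46)<16)&(q[...,0]>-80)&(q[...,0]<12)&(q[...,2]>150)&(q[...,2]<330)
    p=q[m]; f=np.polyfit(p[:,0],p[:,2],1); r=abs(p[:,2]-np.polyval(f,p[:,0])); p=p[r<6]; f=np.polyfit(p[:,0],p[:,2],1); return len(p),np.arctan(-f[0]).round(3),p[:,1].mean().round(1)
for f in('s4','s5','s6'): print(f,lever((cloud(dict(np.load(f'pics/{f}.npz')))-O)@B*1000))
"
```

```text
time: 9.9
position: [0.4588, -0.0633, 0.1495]
tool_rot: [-3.096, -0.378, 0.058]
ft_force: [-3.0, 0.6, 8.5]
grip_width: 0.292
t 9.9 press mm [-146.5  -47.1  183.4] twist needed 0.001 tilt [-0.04   0.017 -0.999] F press [-2.7  1.3  8.5] grip 0.292 q [ 0.62  0.   -0.52  1.9  -0.01  1.28 -1.23]
(-148.8, -46.8, 174.6) tool shift [-2.  -0.1  8.9]
(-147.2, -46.8, 155.8) tool shift [ 0.2  0.4 27.6]
(-143.8, -46.8, 137.2) tool shift [ 4.3  0.9 46.1]
s4 (70, np.float64(0.557), np.float64(-48.4))
s5 (76, np.float64(0.524), np.float64(-48.0))
s6 (139, np.float64(-0.038), np.float64(-45.9))
```

```bash
python3 -m inch '[[-1,0,0,10,0],[-1,1,0,10,0],[-1,1,0,6,0],[-1,0,0,0,0]]' 55
cat >> h.py <<'E'
def lever(f):
    # bar's image edges: bright bar, centre line cast onto plane y=-46 of press
    i=dict(np.load(f'pics/{f}.npz')); q=(cloud(i)-O)@B*1000
    m=(abs(q[...,1]+46)<20)&(q[...,0]>-85)&(q[...,0]<5)&(q[...,2]>140)&(q[...,2]<300)&(i['color'].min(2)>110)
    v,u=np.nonzero(m); K=i['K']; d=np.stack([(u-K[0,2])/K[0,0],(v-K[1,2])/K[1,1],np.ones(len(u))],1)@i['R']@B
    c=((-i['R'].T@i['t'])-O)@B; s=(-.046-c[1])/d[:,1]; p=(c+d*s[:,None])[:,[0,2]]*1000
    vx,vz,x0,z0=cv2.fitLine(p.astype(np.float32),cv2.DIST_HUBER,0,.01,.01).ravel()
    a=np.arctan(-vz/vx); cx,cz=p.mean(0); print(f,len(p),'slope',a.round(3),'hub-line angle',np.arctan2(cz-200,41-cx).round(3))
E
python3 -c "
from h import *
where((-147.2,-46.8,155.8),(-143.8,-46.8,137.2))
snap('scene','s7')
for f in('scene0','s4','s5','s6','s7'): lever(f)
"
```

```text
time: 10.45
position: [0.46, -0.0632, 0.1291]
tool_rot: [-3.1, -0.379, 0.057]
ft_force: [-4.5, 0.2, 9.0]
grip_width: 0.294
t 10.45 press mm [-145.2  -47.2  163.1] twist needed 0.001 tilt [-0.038  0.014 -0.999] F press [-4.4  1.3  9. ] grip 0.294 q [ 0.61  0.02 -0.53  1.92  0.    1.24 -1.24]
(-147.2, -46.8, 155.8) tool shift [-1.7 -0.2  7.4]
(-143.8, -46.8, 137.2) tool shift [ 2.3  0.2 25.9]
scene0 176 slope 0.443 hub-line angle 0.456
s4 170 slope 0.453 hub-line angle 0.451
s5 181 slope 0.436 hub-line angle 0.458
s6 131 slope -0.017 hub-line angle 0.004
s7 126 slope -0.118 hub-line angle -0.103
```

The lever-angle fit reads 0.44 at rest, as it should, and h ≈ 0.56 now, which agrees with the kinematics. It needs about 26 mm more, which I'll do in two parts.

```bash
python3 -m inch '[[-1,1,0,8,0],[-1,1,0,8,0],[-1,1,0,4,0],[-1,0,0,0,0]]' 55
python3 -c "
from h import *
where((-143.8,-46.8,137.2))
snap('scene','s8'); lever('s8')
"
```

```text
time: 11.0
position: [0.462, -0.0629, 0.1155]
tool_rot: [-3.103, -0.381, 0.058]
ft_force: [-6.4, -0.9, 11.4]
grip_width: 0.298
t 11.0 press mm [-143.2  -47.2  149.5] twist needed 0.002 tilt [-0.039  0.01  -0.999] F press [-6.4  0.7 11.4] grip 0.298 q [ 0.61  0.04 -0.53  1.93  0.01  1.21 -1.25]
(-143.8, -46.8, 137.2) tool shift [-0.1 -0.1 12.3]
s8 124 slope -0.193 hub-line angle -0.17
```

```bash
python3 -m inch '[[-1,-1,0,8,0],[-1,-1,0,6,0],[-1,0,0,2,0],[-1,0,0,0,0]]' 55
python3 -c "
from h import *
where((-143.8,-46.8,137.2))
snap('scene','s9'); lever('s9')
"
```

```text
time: 11.55
position: [0.4637, -0.0627, 0.1085]
tool_rot: [-3.107, -0.383, 0.045]
ft_force: [-5.9, 0.1, 11.7]
grip_width: 0.299
t 11.55 press mm [-141.8  -47.3  142.5] twist needed 0.003 tilt [-0.03   0.008 -1.   ] F press [-5.7  1.5 11.7] grip 0.299 q [ 0.61  0.04 -0.53  1.95  0.02  1.19 -1.26]
(-143.8, -46.8, 137.2) tool shift [-1.9 -0.4  5.3]
s9 122 slope -0.243 hub-line angle -0.207
```

```bash
python3 -m inch '[[-1,-1,0,5,0],[-1,0,0,3,0],[-1,0,0,0,0],[-1,0,0,0,0]]' 55
python3 -c "
from h import *
where((-143.8,-46.8,137.2))
i=snap('scene','s10'); lever('s10'); where(); cv2.imwrite('pics/s10c.png',cv2.resize(i['color'][150:270,230:350,::-1],None,fx=5,fy=5,interpolation=cv2.INTER_CUBIC))
"
```

```text
time: 12.1
position: [0.4638, -0.0628, 0.1085]
tool_rot: [-3.11, -0.383, 0.042]
ft_force: [-6.6, -1.0, 11.9]
grip_width: 0.297
t 12.1 press mm [-141.8  -47.3  142.5] twist needed 0.003 tilt [-0.027  0.005 -1.   ] F press [-6.7  0.6 11.9] grip 0.297 q [ 0.61  0.04 -0.53  1.95  0.02  1.19 -1.26]
(-143.8, -46.8, 137.2) tool shift [-1.9 -0.5  5.3]
s10 122 slope -0.241 hub-line angle -0.206
t 12.15 press mm [-141.8  -47.3  142.6] twist needed 0.003 tilt [-0.027  0.005 -1.   ] F press [-6.4  2.2 11. ] grip 0.299 q [ 0.61  0.04 -0.53  1.95  0.02  1.19 -1.26]
```

View pics/s10c.png

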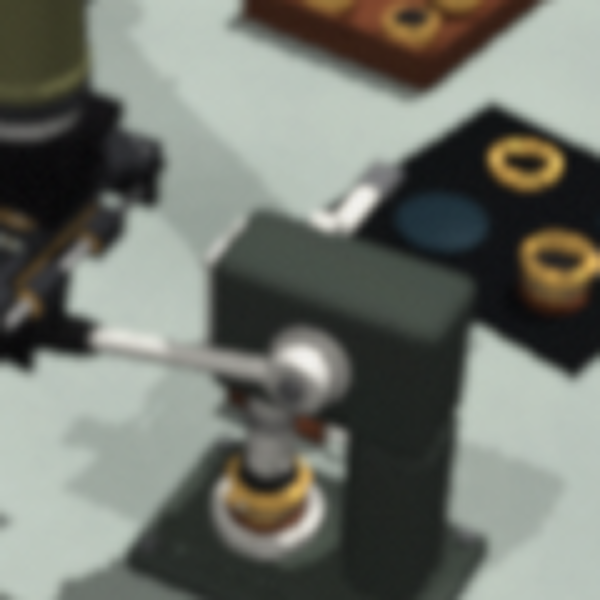

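The picture shows the cam lever level at (365,200), the hand lever slightly below level, and the pad on the eyepiece at (268,480). The lever is short of 0.70 by a hair, because zero rows let the arm's compliance give a little back. I'll end on a small sustained push.

```bash
python3 -m inch '[[-1,-1,0,8,0],[-1,0,0,6,0],[-1,0,0,5,0],[-1,0,0,4,0]]' 55
python3 -c "
from h import *
where()
snap('scene','s11'); lever('s11'); where()
snap('scene','s12'); lever('s12'); where()
"
```

```text
time: 12.65
position: [0.4677, -0.0622, 0.0953]
tool_rot: [-3.114, -0.385, 0.026]
ft_force: [-7.1, 1.2, 13.9]
grip_width: 0.297
t 12.65 press mm [-138.2  -47.4  129.3] twist needed 0.003 tilt [-0.017  0.002 -1.   ] F press [-6.6  2.9 13.9] grip 0.297 q [ 0.6   0.05 -0.54  1.97  0.03  1.15 -1.27]
s11 117 slope -0.306 hub-line angle -0.276
t 12.7 press mm [-138.2  -47.4  129.1] twist needed 0.003 tilt [-0.017  0.002 -1.   ] F press [-5.   1.6 14.1] grip 0.3 q [ 0.6   0.05 -0.54  1.97  0.03  1.15 -1.27]
s12 120 slope -0.303 hub-line angle -0.28
t 12.75 press mm [-138.2  -47.4  129.2] twist needed 0.003 tilt [-0.017  0.002 -1.   ] F press [-4.8  2.4 14.2] grip 0.293 q [ 0.6   0.05 -0.54  1.97  0.03  1.15 -1.27]
```

That went slightly past half-way: h ≈ 0.745, about 7.4 mm. I'll ease back about 8 mm.

```bash
python3 -m inch '[[-1,-1,0,-4,0],[-1,0,0,0,0]]' 55
python3 -c "
from h import *
where()
snap('scene','s13'); lever('s13'); where()
"
```

```text
time: 13.0
position: [0.4656, -0.0627, 0.1026]
tool_rot: [-3.115, -0.385, 0.03]
ft_force: [-6.0, 0.4, 11.7]
grip_width: 0.298
t 13.0 press mm [-140.3  -47.4  136.6] twist needed 0.003 tilt [-0.019  0.001 -1.   ] F press [-5.8  1.8 11.7] grip 0.298 q [ 0.6   0.04 -0.54  1.96  0.02  1.17 -1.27]
s13 122 slope -0.277 hub-line angle -0.242
t 13.05 press mm [-140.3  -47.5  136.6] twist needed 0.003 tilt [-0.019  0.001 -1.   ] F press [-6.5  2.  12.8] grip 0.295 q [ 0.6   0.04 -0.54  1.96  0.02  1.17 -1.27]
```

h ≈ 0.70–0.71 by three estimates, with about 12 N of push, as specified. I'll check that it holds steady and that the bystanders haven't moved.

```bash
python3 -c "
from h import *
for k in range(16): im=ctrl.get_image('top')
snap('scene','s15'); lever('s15'); where(); snap('top','t15')
a=dict(np.load('pics/top0.npz'));b=dict(np.load('pics/t15.npz'));P=cloud(a)
for f in ('scene0','s15'):
    i=dict(np.load(f'pics/{f}.npz')); h=cv2.cvtColor(i['color'],cv2.COLOR_RGB2HSV); r=h[255:305,245:290]; m=(r[...,1]>140)&(r[...,2]>60); v,u=np.nonzero(m); print(f,'spare_right',u.mean()+245,v.mean()+255,len(u))
i0,i1=a['color'].astype(int),b['color'].astype(int)
h=lambda i:cv2.cvtColor(i['color'],cv2.COLOR_RGB2HSV)
for nm,(x0,x1,y0,y1) in dict(driver=(233,256,228,260),mat=(98,185,206,298)).items():
    for i in(a,b):
        r=h(i)[y0:y1,x0:x1]; v,u=np.nonzero((r[...,1]>120)&(r[...,2]>60)); print(nm,(u.mean()+x0).round(1),(v.mean()+y0).round(1),len(u))
cv2.imwrite('pics/t15c.png',b['color'][:,:,::-1])
"
```

```text
s15 120 slope -0.276 hub-line angle -0.244
t 13.9 press mm [-140.2  -47.4  136.3] twist needed 0.003 tilt [-0.019  0.001 -1.   ] F press [-5.3  1.8 11.8] grip 0.297 q [ 0.6   0.04 -0.54  1.96  0.02  1.17 -1.27]
scene0 spare_right 267.16153846153844 282.4230769230769 130
s15 spare_right 267.1904761904762 282.44444444444446 126
driver 243.8 242.7 178
driver 243.7 242.4 172
mat 138.9 248.3 183
mat 138.7 248.3 172
```

View pics/t15c.png

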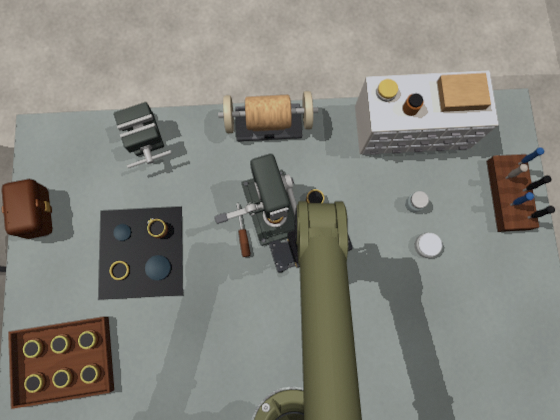

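The top view shows the cam lever flipped out level at (235,213). The driver (244,243), the things on the mat, the jar, the tin and the spare at (316,197) are where they started. The pose has held for 0.85 s, so I'm handing in.

```bash
python3 -c "
from h import *
ctrl.close_job(); where()"
```

```text
the job is handed in; nothing more can be done
the job is handed in; nothing more can be done
```

The job is done and handed in. The cam lever is over, and the arm is still gripping the hand lever and holding the foot about half-way in.

- **Cam lever:** I pushed it over with shut fingers until it lay level, about 1.55 rad by the range image.
- **Hand lever:** I took it by the grip with a 55 N grip setting and brought it down along its arc. The last checks gave a handle angle of 0.70 (line through the hub), 0.72 (bar slope) and 0.71 (arm position). That puts the foot at 6.0 to 6.6 mm, with about 12 N on the grip, as specified for half-way. It held steady for 0.85 s before hand-in, about 14 s into the run.
- **Bystanders:** The driver, spare_right and the coloured things on the mat had not moved by image measurement. The jar and tin looked unmoved in the last top view.

Three things to note:
- **TCP reading:** The reported tool position was about 34 mm too low compared with the camera. I corrected for this, and the heights then agreed.
- **Slight overshoot:** On the way down the handle went briefly to about 0.745, roughly 7.4 mm on the foot. That is well short of the 12 mm end, and I eased it back.
- **Foot ring not seen:** I did not read the dark ring on the foot's rod directly, because the cameras are too coarse. The 6 mm figure comes from the handle angle and the push force.

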